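# Turn over the status markers of the tube block and the well plate

### The arm

A 7-joint arm with a two-finger parallel gripper is mounted at the origin on a cart in front of the work surface, level with it; the furniture and walls round the work are solid. World frame = base frame: x ahead of the robot, y to its left, z up, the work surface at z = 0. Lengths are in m, angles in rad, forces in N, time in s.
With the tool pointing down it reaches from about 0.4 to 0.875 m from the base axis. Payload 19.3 kg.
Tool frame: the origin (TCP) lies between the finger pads; the fingertips stand 17 mm ahead of it and the grasp point (between the pads) lies 2 mm behind it; x points along the fingers, y is the direction in which the jaws open and shut, and the axes are right-handed (so a half turn about x gives the same grasp; the last joint's range is limited). The gripper opens to 85 mm and grips with 20 to 120 N. Pads are 22 mm wide; open, the fingers measure 114 mm over their backs; the gripper's body (76 mm by 85 mm) begins 54 mm behind the grasp point. The pads swing forward as they close: fully open they stand 13 mm farther back than shut.
Start: joints at [1.189, 0.521, -0.036, 1.599, 0.021, 1.021, -0.113], TCP at [0.192, -0.595, 0.248] pointing down, gripper open.
Joint ranges: [-2.91, 2.91], [-0.3, 2.13], [-1.5, 1.42], [0.17, 2.43], [-1.26, 4.41], [0.16, 1.93], [-2.52, 2.52]. Speed limits (rad/s): [1.89, 1.89, 2.39, 2.39, 3.01, 3.01, 3.01].

### API

Orientations are given as [roll, pitch, yaw] about the fixed x, y, z axes, in that order (R = Rz(yaw) Ry(pitch) Rx(roll)).
In Python, from workcell import bot gives the robot as it stands.
- The arm moves only by the shell command python3 -m creep 'ROWS' [FORCE]. ROWS is JSON, a list of rows, each an object of numbers: "wx", "wy", "wz": the turn, a rotation vector about the tool's x, y, z in degrees; "tx", "ty", "tz": the shift along the tool's x, y, z in m; "claw": the closure, from 0 (fully open) to 1 (shut). A call has 1 to 8 rows; each row is the pose to reach, as a shift and turn from the pose measured when the call began, along the tool's axes at that moment; what a row does not reach only later rows make up. A row lasts 1/10 s, in which the tool goes at most 50 mm and 8.59 degrees, less where a joint would pass 70% of its speed; a pose out of reach is approached as far as the arm can. A call with a gripper value outside its range is refused whole. The fingers move at their own pace and stop on an object; FORCE is the grip in N (left out, the last holds). Time passes only in rows, so rows that repeat a pose let the fingers close. It gives the time, the measured TCP pose, the force and the opening at its end, in the units of the state.
- bot.observe(): the state, without advancing time (a new reading comes with each control period).
- bot.grab_frame(name): name is "scene" or "top"; returns the picture (400x640x3 uint8, blue, green, red); there is no depth.
- bot.get_calibration(name): a dict with "fx", "fy", "cx", "cy" (pixels), "R" (3x3) and "t" (3): a world point X has camera coordinates R X + t. Camera axes: x right, y down, z forward; pixel columns grow to the right and rows downward; lengths in m; the calibration is good to about 2 mm. A picture is of the moment at which its call begins. get_calibration takes no time and is no camera call.
- bot.job_done(): hands the job in, once; it reports no verdict.
The state is a dict: "clock": time; "qpos": joint angles; "qd": joint speeds; "joint_efforts": joint torques, N m; "position": TCP position; "tool_rot": TCP orientation; "force": force on the tool from outside, world axes, zero at the start; "moment": the same for the moment, N m; "grip_width": finger opening in m.
Only numpy, scipy, OpenCV 4.12 (cv2) and the standard library are available. Lean on these libraries where they do the work, as an engineer would, in place of code of your own. Each camera call takes 0.05 s, during which the arm holds its last target.

### The job

The samples in the foam tube block are done and the well plate is next, so update their flip markers by pushing with the fingertips: turn the paddle of the stand in front of the foam block right over its hinge so that it lies flat with the ring face up, and turn the paddle of the stand in front of the well plate right over so that it lies flat with the straight-bar face up. The paddles stay where they are left, so press each one fully down. Leave the tip box's marker as it is, and do not lift, tip or shove the stands, the foam block, the well plate or the tip box.

Things in the scene. Friction and masses are not known exactly. Their poses are not given: they have to be found in the camera images.
- stand_tubes: flip-marker stand on the robot's side of the foam block with sample tubes: loose, 0.9 kg; steel base plate 70 x 180 x 8 mm (x, y, z); two hinge cheeks at x = +-28 mm, y = 0 (8 mm along x, 14 along y, tops at z = 85 mm); a thin rest post, 8 mm thick, under the flat paddle at y = +71 and y = -71 mm. Origin: centre of the underside; x away from the robot, y along the plate, z up
- pivot_tubes (a point): hinge centre of that marker, 75 mm above the stand's underside; axes as the stand's, hinge axis = x. The white paddle has a blade 52 mm wide and 5 mm thick, 14 to 82 mm out from the axis, and opposite it a thumb tail 36 mm wide, 5 mm thick, reaching 48 mm from the axis; pressing the tail down raises the blade
- paddle_tubes (a joint): angle of the paddle in front of the foam block with sample tubes, rad. 0: blade flat toward the stand's +y, raised straight bar up; 1.57: upright; 3.14: blade flat toward the stand's -y, raised ring up. Stiff hinge (0.03 N m friction, no spring): stays wherever it is left; 1 to 4 N on tail or blade move it
- end_tubes (a point): middle of the free end edge of that paddle's blade, 82 mm from the hinge axis
- foam_block: white foam tube block 94 x 114 x 44 mm with three sample tubes standing in it (tops about 100 mm high), about 150 mm behind its marker stand; bystander, origin at the centre of its underside
- stand_plate: flip-marker stand on the robot's side of the well plate: loose, 0.9 kg; steel base plate 70 x 180 x 8 mm (x, y, z); two hinge cheeks at x = +-28 mm, y = 0 (8 mm along x, 14 along y, tops at z = 85 mm); a thin rest post, 8 mm thick, under the flat paddle at y = +71 and y = -71 mm. Origin: centre of the underside; x away from the robot, y along the plate, z up
- pivot_plate (a point): hinge centre of that marker, 75 mm above the stand's underside; axes as the stand's, hinge axis = x. The white paddle has a blade 52 mm wide and 5 mm thick, 14 to 82 mm out from the axis, and opposite it a thumb tail 36 mm wide, 5 mm thick, reaching 48 mm from the axis; pressing the tail down raises the blade
- paddle_plate (a joint): angle of the paddle in front of the well plate, rad. 0: blade flat toward the stand's +y, raised straight bar up; 1.57: upright; 3.14: blade flat toward the stand's -y, raised ring up. Stiff hinge (0.03 N m friction, no spring): stays wherever it is left; 1 to 4 N on tail or blade move it
- end_plate (a point): middle of the free end edge of that paddle's blade, 82 mm from the hinge axis
- well_plate: clear 96-well plate 86 x 128 x 16 mm, about 150 mm behind its marker stand; bystander, origin at the centre of its underside
- stand_tips: flip-marker stand on the robot's side of the tip box: loose, 0.9 kg; steel base plate 70 x 180 x 8 mm (x, y, z); two hinge cheeks at x = +-28 mm, y = 0 (8 mm along x, 14 along y, tops at z = 85 mm); a thin rest post, 8 mm thick, under the flat paddle at y = +71 and y = -71 mm. Origin: centre of the underside; x away from the robot, y along the plate, z up
- pivot_tips (a point): hinge centre of that marker, 75 mm above the stand's underside; axes as the stand's, hinge axis = x. The white paddle has a blade 52 mm wide and 5 mm thick, 14 to 82 mm out from the axis, and opposite it a thumb tail 36 mm wide, 5 mm thick, reaching 48 mm from the axis; pressing the tail down raises the blade
- paddle_tips (a joint): angle of the paddle in front of the tip box, rad. 0: blade flat toward the stand's +y, raised straight bar up; 1.57: upright; 3.14: blade flat toward the stand's -y, raised ring up. Stiff hinge (0.03 N m friction, no spring): stays wherever it is left; 1 to 4 N on tail or blade move it
- end_tips (a point): middle of the free end edge of that paddle's blade, 82 mm from the hinge axis
- tip_box: pipette tip box 92 x 123 x 92 mm with closed clear lid over blue tips, about 150 mm behind its marker stand; bystander, origin at the centre of its underside

How it is judged:
By the outcome, as a careful person would: the job done as asked, in the order asked, and still so for the second after the job is handed in, with the robot touching nothing.
It also fails if it takes over 67 s, if anything falls off the work surface, if the arm or the gripper's body presses on something with over 40 N, if the wrist force passes 120 N, or if a joint passes its speed limit or range.

## Working session

There is one attempt and no reset: what is moved stays moved. The work goes in short steps, Python scripts to look and compute and a shell command to move; the robot and the scene stay as the last step left them, time stands still between calls to the robot, and variables do not carry over. Pictures are saved under pics/ and viewed, and the job is handed in when it is done.

```bash
ls; mkdir -p pics
python3 - <<'E'
from workcell import bot
import cv2,json
print(bot.observe())
for n in("scene","top"):
    c=bot.get_calibration(n);print(n,c)
    cv2.imwrite(f"pics/{n}0.png",bot.grab_frame(n))
E
```

```text
pics
{'clock': 0.0, 'qpos': array([ 1.18878486,  0.52202901, -0.036321  ,  1.59998732,  0.02117956,
        1.02106197, -0.11281603]), 'qd': array([ 3.02347472e-04,  1.85735191e-03, -4.25919270e-04,  5.35408819e-05,
       -1.63334000e-04,  1.06539775e-03,  1.93239081e-03]), 'joint_efforts': array([-4.34926123e-04, -9.27112341e+01,  1.98010348e+00, -3.69932091e+01,
        1.79990230e-02,  8.38824199e-03, -4.56200496e-05]), 'position': array([ 0.19161693, -0.59458619,  0.24772383]), 'tool_rot': array([-1.51395879,  1.56969479,  1.93940271]), 'force': array([ 0.28814658, -0.43239484,  0.23230806]), 'moment': array([0.03667762, 0.03286108, 0.01505215]), 'grip_width': 0.08552268079355461}
scene {'fx': 506.4330888908628, 'fy': 506.4330888908628, 'cx': 320.98739527133995, 'cy': 190.81418473769918, 'R': array([[-0.75232536, -0.65867577, -0.01236039],
       [-0.49593792,  0.57860051, -0.64750832],
       [ 0.43364977, -0.48100695, -0.76195813]]), 't': array([0.42340077, 0.32075781, 1.40303029])}
top {'fx': 365.7970232475128, 'fy': 365.7970232475128, 'cx': 321.92190353871786, 'cy': 201.45402820459293, 'R': array([[-0.00632982, -0.99981579, -0.01811932],
       [-0.98737816,  0.00911659, -0.15811786],
       [ 0.15825392,  0.01688977, -0.98725399]]), 't': array([0.00835862, 0.58202267, 1.00074135])}
```

View pics/scene0.png

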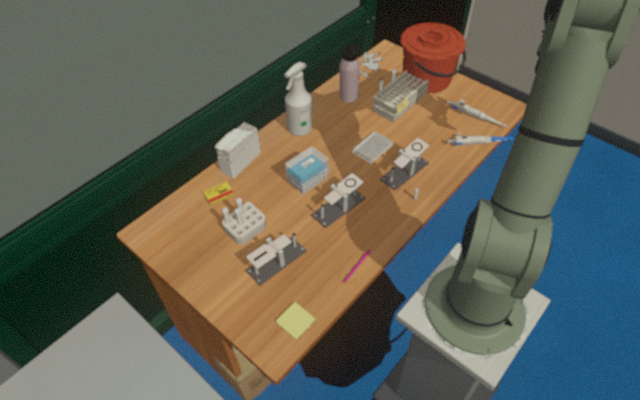

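View pics/top0.png

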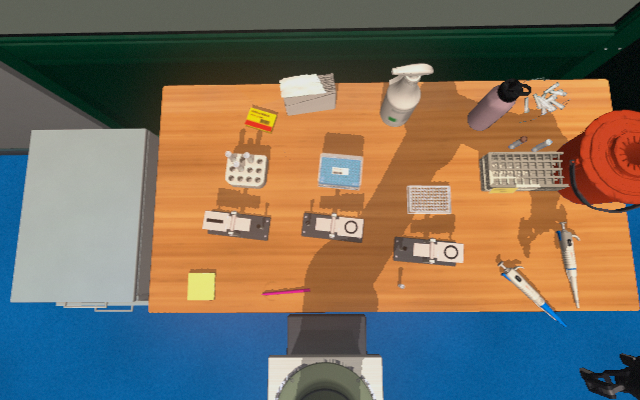

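Run:
```python
import cv2,numpy as np
t=cv2.imread("pics/top0.png");s=cv2.imread("pics/scene0.png")
a=cv2.resize(t[200:250,195:280],None,fx=8,fy=8,interpolation=cv2.INTER_CUBIC)
b=cv2.resize(t[225:275,385:470],None,fx=8,fy=8,interpolation=cv2.INTER_CUBIC)
cv2.imwrite("pics/topc.png",cv2.resize(np.vstack([a,b]),None,fx=.75,fy=.75))
a=cv2.resize(s[225:285,235:315],None,fx=6,fy=6,interpolation=cv2.INTER_CUBIC)
b=cv2.resize(s[130:190,365:445],None,fx=6,fy=6,interpolation=cv2.INTER_CUBIC)
cv2.imwrite("pics/scc.png",cv2.resize(np.vstack([a,b]),None,fx=.8,fy=.8))
```

```text
(no output)
```

View pics/topc.png

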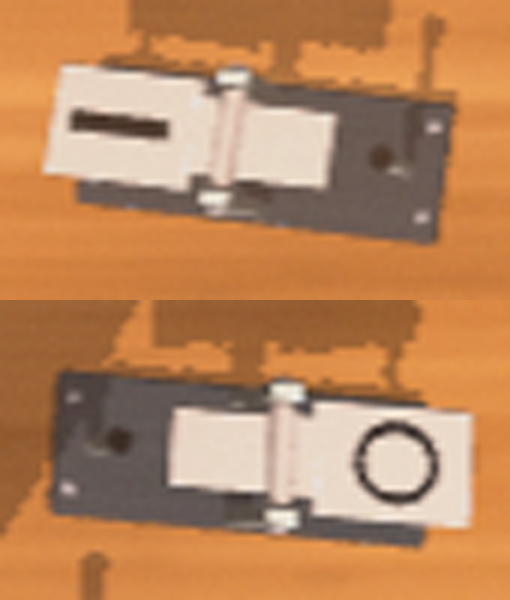

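View pics/scc.png

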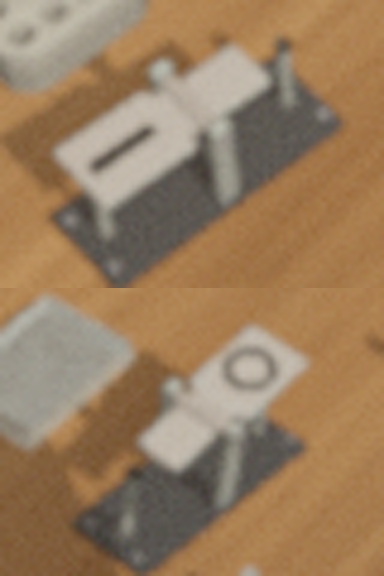

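```bash
cat > h.py <<'E'
import cv2,numpy as np
from workcell import bot
def P(n):
    c=bot.get_calibration(n);K=np.array([[c['fx'],0,c['cx']],[0,c['fy'],c['cy']],[0,0,1]])
    return K@np.c_[c['R'],c['t']]
def tri(a,b):
    X=cv2.triangulatePoints(P("top"),P("scene"),np.array(a,float).reshape(2,1),np.array(b,float).reshape(2,1)).ravel();return X[:3]/X[3]
def ray(n,p,z):
    c=bot.get_calibration(n);R=np.array(c['R']);t=np.array(c['t'])
    o=-R.T@t;d=R.T@np.array([(p[0]-c['cx'])/c['fx'],(p[1]-c['cy'])/c['fy'],1]);return o+d*(z-o[2])/d[2]
E
python3 - <<'E'
from h import *
np.set_printoptions(precision=4,suppress=True)
T=dict(tubes=[(62,67),(43,172),(335,117),(328,188),(234,77),(214,200)],plate=[(473,413),(468,527),(173,407),(168,487),(290,390),(283,518)])
S=dict(tubes=[(55,155),(100,207),(232,43),(270,78),(162,70),(220,125)],plate=[(250,323),(310,362),(138,440),(178,472),(177,385),(234,430)])
ot=dict(tubes=(195,200,0),plate=(385,225,300));os=dict(tubes=(235,225,0),plate=(365,130,288))
N="bladeF bladeN tailF tailN cheekF cheekN".split()
for k in T:
    X={}
    for n,a,b in zip(N,T[k],S[k]):
        pa=[(a[0]+.5)/6-.5+ot[k][0],(a[1]-ot[k][2]+.5)/6-.5+ot[k][1]]
        pb=[(b[0]+.5)/4.8-.5+os[k][0],(b[1]-os[k][2]+.5)/4.8-.5+os[k][1]]
        X[n]=tri(pa,pb);print(k,n,X[n],'ray@',ray("top",pa,.085 if 'ch' in n else .0775))
    B=(X['bladeF']+X['bladeN'])/2;Tl=(X['tailF']+X['tailN'])/2;C=(X['cheekF']+X['cheekN'])/2
    print('len',np.linalg.norm(B-Tl),'bladew',np.linalg.norm(X['bladeF']-X['bladeN']),'pivot',C,Tl+(B-Tl)*48/130, 'dir',np.degrees(np.arctan2(*(B-Tl)[1::-1])))
E
```

```text
tubes bladeF [0.5539 0.3289 0.0777] ray@ [0.5539 0.329  0.0775]
tubes bladeN [0.5068 0.3363 0.0786] ray@ [0.5052 0.3356 0.0775]
tubes tailF [0.5309 0.2024 0.0767] ray@ [0.5295 0.2014 0.0775]
tubes tailN [0.4976 0.2049 0.0738] ray@ [0.4968 0.2038 0.0775]
tubes cheekF [0.5472 0.2471 0.082 ] ray@ [0.5475 0.2467 0.085 ]
tubes cheekN [0.4911 0.2539 0.0854] ray@ [0.4912 0.2541 0.085 ]
len 0.1300155393292021 bladew 0.04768637122645214 pivot [0.5192 0.2505 0.0837] [0.5202 0.2512 0.0763] dir 82.8844722803246
plate bladeF [ 0.4582 -0.3736  0.092 ] ray@ [ 0.4585 -0.3791  0.0775]
plate bladeN [ 0.4067 -0.3703  0.0888] ray@ [ 0.4078 -0.3735  0.0775]
plate tailF [ 0.4615 -0.2464  0.0719] ray@ [ 0.4621 -0.2444  0.0775]
plate tailN [ 0.4255 -0.2436  0.0671] ray@ [ 0.4264 -0.2406  0.0775]
plate cheekF [ 0.4673 -0.2975  0.0824] ray@ [ 0.469  -0.2954  0.085 ]
plate cheekN [ 0.4127 -0.2903  0.0801] ray@ [ 0.4123 -0.2892  0.085 ]
len 0.12914025398325676 bladew 0.05168649354977486 pivot [ 0.44   -0.2939  0.0812] [ 0.4394 -0.2919  0.0772] dir -94.97905731583826
```

```bash
cat >> h.py <<'E'
from scipy.spatial.transform import Rotation as Ro
np.set_printoptions(precision=4,suppress=True)
ST=dict(tubes=(np.array([.5197,.2508,.075]),-7.),plate=(np.array([.4397,-.292,.075]),-6.))
def R0(): return Ro.from_euler('xyz',bot.observe()['tool_rot']).as_matrix()
def S(k):
    p,a=ST[k];return p,Ro.from_euler('z',a,degrees=True).as_matrix()
def st(k=None):
    o=bot.observe();print('t',round(o['clock'],2),'pos',o['position'],'F',o['force'],'M',o['moment'],'w',round(o['grip_width'],4));print('q',o['qpos'])
    if k:
        p,Rs=S(k);tip=o['position']+R0()[:,0]*.017
        print('tip rel pivot (stand axes, mm)',Rs.T@(tip-p)*1e3)
def to(k,*pts):
    "tip targets, stand axes rel pivot, mm -> tool-shift at present orientation"
    p,Rs=S(k);o=bot.observe();R=R0();tip=o['position']+R[:,0]*.017
    for q in pts: print(q,'->',R.T@(p+Rs@(np.array(q)/1e3)-tip))
E
python3 - <<'E'
from h import *
R=R0();print(R);st('tubes')
# rotvec (tool) to orient: x down, y_tool along stand x (away) 
for k in ST:
  p,Rs=S(k)
  for sgn in(1,-1):
    for ax in (0,1):
      y=sgn*Rs[:,ax];x=np.array([0,0,-1.]);z=np.cross(x,y);Rt=np.c_[x,y,z]
      print(k,sgn,'xy'[ax],np.degrees(Ro.from_matrix(R.T@Rt).as_rotvec()))
for w in [(.52,-.3,.25),(.55,0,.25)]:
  print(R.T@(np.array(w)-bot.observe()['position']))
to('tubes',(0,-90,140))
E
```

```text
[[-0.0004  0.3068 -0.9518]
 [ 0.0009 -0.9518 -0.3068]
 [-1.     -0.001   0.0001]]
t 0.1 pos [ 0.1916 -0.5946  0.2478] F [-0.077   0.2904 -0.7894] M [ 0.035   0.063  -0.0466] w 0.0855
q [ 1.1888  0.5219 -0.0363  1.5999  0.0212  1.0211 -0.1128]
tip rel pivot (stand axes, mm) [-222.6098 -879.0809  155.7996]
tubes 1 x [-65.1348  -0.0285   0.0529]
tubes 1 y [-155.1348   -0.0756    0.0226]
tubes -1 x [114.8651   0.0596   0.0321]
tubes -1 y [24.8651  0.0165  0.055 ]
plate 1 x [-66.1348  -0.029    0.0527]
plate 1 y [-156.1348   -0.0761    0.0221]
plate -1 x [113.8651   0.0591   0.0325]
plate -1 y [23.8651  0.016   0.0551]
[-0.0021 -0.1797 -0.4029]
[-0.0018 -0.456  -0.5235]
(0, -90, 140) -> [ 0.0164 -0.6223 -0.5338]
```

```bash
python3 -m creep '[{"tx":-0.01,"ty":-0.02,"tz":-0.05,"wx":-8,"claw":1},{"tx":-0.02,"ty":-0.04,"tz":-0.09,"wx":-16,"claw":1},{"tx":-0.03,"ty":-0.06,"tz":-0.135,"wx":-24,"claw":1},{"tx":-0.03,"ty":-0.08,"tz":-0.18,"wx":-32,"claw":1},{"tx":-0.03,"ty":-0.10,"tz":-0.225,"wx":-40,"claw":1},{"tx":-0.03,"ty":-0.12,"tz":-0.27,"wx":-48,"claw":1},{"tx":-0.03,"ty":-0.14,"tz":-0.315,"wx":-56,"claw":1},{"tx":-0.03,"ty":-0.16,"tz":-0.36,"wx":-65,"claw":1}]' 30
python3 - <<'E'
from h import *
st('tubes'); print(R0());to('tubes',(0,-90,140))
E
```

```text
t 0.1 pos [ 0.1916 -0.5946  0.2478] F [-0.077   0.2904 -0.7894] M [ 0.035   0.063  -0.0466] w 0.0855
q [ 1.1888  0.5219 -0.0363  1.5999  0.0212  1.0211 -0.1128]
tip rel pivot (stand axes, mm) [-222.6098 -879.0809  155.7996]
[[-0.0004  0.3068 -0.9518]
 [ 0.0009 -0.9518 -0.3068]
 [-1.     -0.001   0.0001]]
(0, -90, 140) -> [ 0.0164 -0.6223 -0.5338]$[0]: bad value
```

```bash
python3 -m creep '[{"wx":-8,"wy":0,"wz":0,"tx":-0.01,"ty":-0.02,"tz":-0.04,"claw":1},{"wx":-16,"wy":0,"wz":0,"tx":-0.02,"ty":-0.04,"tz":-0.08,"claw":1},{"wx":-24,"wy":0,"wz":0,"tx":-0.03,"ty":-0.06,"tz":-0.125,"claw":1},{"wx":-32,"wy":0,"wz":0,"tx":-0.03,"ty":-0.08,"tz":-0.17,"claw":1},{"wx":-40,"wy":0,"wz":0,"tx":-0.03,"ty":-0.10,"tz":-0.215,"claw":1},{"wx":-48,"wy":0,"wz":0,"tx":-0.03,"ty":-0.12,"tz":-0.26,"claw":1},{"wx":-56,"wy":0,"wz":0,"tx":-0.03,"ty":-0.14,"tz":-0.305,"claw":1},{"wx":-65,"wy":0,"wz":0,"tx":-0.03,"ty":-0.16,"tz":-0.35,"claw":1}]' 30
python3 - <<'E'
from h import *
st('tubes'); print(R0());to('tubes',(0,-90,140))
E
```

```text
clock: 0.9
position: [0.4768, -0.3334, 0.2779]
tool_rot: [-2.483, 1.57, 2.104]
force: [0.5, -1.3, 0.5]
grip_width: -0.0003
t 0.9 pos [ 0.4768 -0.3334  0.2779] F [ 0.4917 -1.2753  0.4831] M [-0.0919 -0.0358  0.0296] w -0.0003
q [ 0.7861  0.4444 -0.387   1.6684  0.1858  1.0661  0.2168]
tip rel pivot (stand axes, mm) [  28.568  -585.106   185.9113]
[[-0.0005  0.9921 -0.1257]
 [ 0.0009 -0.1257 -0.9921]
 [-1.     -0.0006 -0.0008]]
(0, -90, 140) -> [ 0.0463 -0.0305 -0.495 ]
```

```bash
python3 -m creep '[{"wx":0,"wy":0,"wz":0,"tx":0,"ty":0.01,"tz":-0.045,"claw":1},{"wx":0,"wy":0,"wz":0,"tx":0,"ty":0.02,"tz":-0.09,"claw":1},{"wx":0,"wy":0,"wz":0,"tx":0,"ty":0.03,"tz":-0.135,"claw":1},{"wx":0,"wy":0,"wz":0,"tx":0,"ty":0.03,"tz":-0.18,"claw":1},{"wx":0,"wy":0,"wz":0,"tx":0,"ty":0.02,"tz":-0.225,"claw":1},{"wx":0,"wy":0,"wz":0,"tx":0,"ty":0.01,"tz":-0.27,"claw":1},{"wx":0,"wy":0,"wz":0,"tx":0,"ty":0,"tz":-0.315,"claw":1},{"wx":0,"wy":0,"wz":0,"tx":0,"ty":-0.01,"tz":-0.36,"claw":1}]' 30
python3 - <<'E'
from h import *
st('tubes'); to('tubes',(0,-90,140),(0,-52,30),(0,-52,8))
E
```

```text
clock: 1.7
position: [0.5115, 0.0266, 0.2781]
tool_rot: [-2.226, 1.57, 2.36]
force: [0.6, 1.3, 0.4]
grip_width: -0.0002
t 1.7 pos [0.5115 0.0266 0.2781] F [0.6216 1.266  0.4238] M [-0.0282 -0.0937 -0.0346] w -0.0002
q [ 0.2368  0.3442 -0.5152  1.838   0.1965  1.0105 -0.4846]
tip rel pivot (stand axes, mm) [  19.1632 -223.4893  186.1132]
(0, -90, 140) -> [ 0.0462 -0.0197 -0.1334]
(0, -52, 30) -> [ 0.1562 -0.0197 -0.1713]
(0, -52, 8) -> [ 0.1782 -0.0197 -0.1713]
```

```bash
python3 -m creep '[{"wx":0,"wy":0,"wz":0,"tx":0.02,"ty":-0.006,"tz":-0.045,"claw":1},{"wx":0,"wy":0,"wz":0,"tx":0.04,"ty":-0.012,"tz":-0.09,"claw":1},{"wx":0,"wy":0,"wz":0,"tx":0.06,"ty":-0.018,"tz":-0.13,"claw":1},{"wx":0,"wy":0,"wz":0,"tx":0.09,"ty":-0.02,"tz":-0.165,"claw":1},{"wx":0,"wy":0,"wz":0,"tx":0.12,"ty":-0.02,"tz":-0.177,"claw":1},{"wx":0,"wy":0,"wz":0,"tx":0.145,"ty":-0.02,"tz":-0.177,"claw":1},{"wx":0,"wy":0,"wz":0,"tx":0.156,"ty":-0.02,"tz":-0.177,"claw":1},{"wx":0,"wy":0,"wz":0,"tx":0.156,"ty":-0.02,"tz":-0.177,"claw":1}]' 30
python3 - <<'E'
from h import *
st('tubes'); to('tubes',(0,-46,10),(0,-44,-8),(0,-38,-28),(0,-36,-33))
cv2.imwrite("pics/s1.png",cv2.resize(bot.grab_frame("scene")[180:310,200:360],None,fx=4,fy=4,interpolation=cv2.INTER_CUBIC))
cv2.imwrite("pics/t1.png",cv2.resize(bot.grab_frame("top")[180:270,180:300],None,fx=5,fy=5,interpolation=cv2.INTER_CUBIC))
E
```

```text
clock: 2.5
position: [0.5132, 0.2043, 0.1212]
tool_rot: [-1.343, 1.568, -3.04]
force: [-0.0, 0.6, -0.5]
grip_width: -0.0001
t 2.5 pos [0.5132 0.2043 0.1212] F [-0.0162  0.5806 -0.483 ] M [-0.0015 -0.0363  0.0469] w -0.0001
q [-0.1505  0.6161 -0.4657  1.878   0.3924  0.7415 -0.9631]
tip rel pivot (stand axes, mm) [ -0.7978 -46.9541  29.16  ]
(0, -46, 10) -> [ 0.0192  0.0008 -0.001 ]
(0, -44, -8) -> [ 0.0372  0.0009 -0.003 ]
(0, -38, -28) -> [ 0.0572  0.0009 -0.009 ]
(0, -36, -33) -> [ 0.0622  0.0009 -0.011 ]
```

View pics/s1.png

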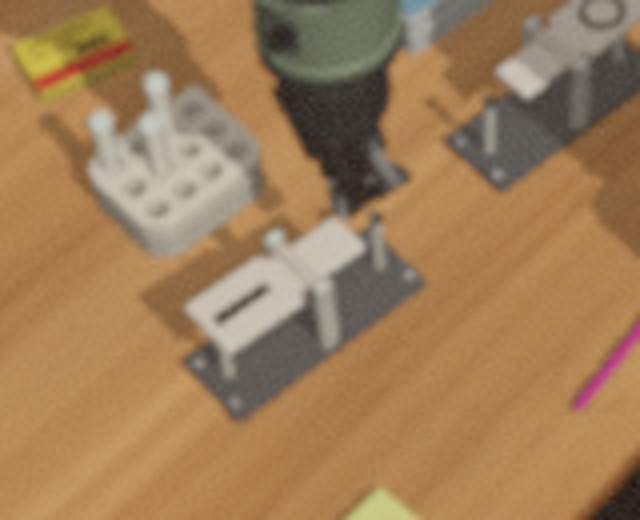

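View pics/t1.png

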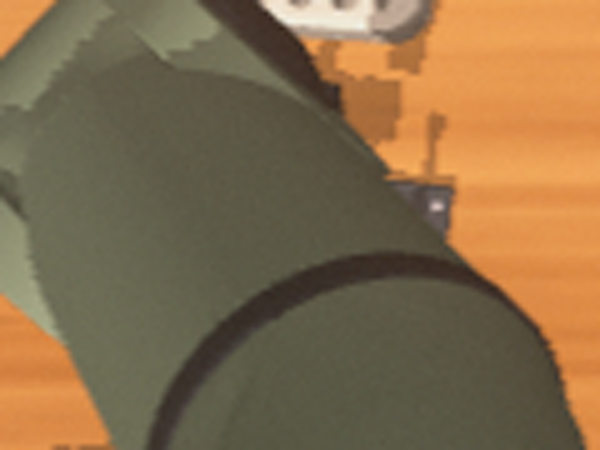

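```bash
python3 -m creep '[{"wx":0,"wy":0,"wz":0,"tx":0.015,"ty":0.001,"tz":-0.001,"claw":1},{"wx":0,"wy":0,"wz":0,"tx":0.025,"ty":0.001,"tz":-0.001,"claw":1},{"wx":0,"wy":0,"wz":0,"tx":0.031,"ty":0.001,"tz":-0.001,"claw":1},{"wx":0,"wy":0,"wz":0,"tx":0.037,"ty":0.001,"tz":-0.002,"claw":1},{"wx":0,"wy":0,"wz":0,"tx":0.037,"ty":0.001,"tz":-0.002,"claw":1}]' 30
python3 - <<'E'
from h import *
st('tubes'); to('tubes',(0,-44,-8),(0,-38,-28),(0,-36,-33))
cv2.imwrite("pics/s2.png",cv2.resize(bot.grab_frame("scene")[180:310,200:360],None,fx=4,fy=4,interpolation=cv2.INTER_CUBIC))
E
```

```text
clock: 3.1
position: [0.5152, 0.2065, 0.0854]
tool_rot: [-2.083, 1.57, 2.502]
force: [-0.4, -0.0, 0.8]
grip_width: -0.0001
t 3.1 pos [0.5152 0.2065 0.0854] F [-0.3727 -0.0107  0.7713] M [0.0455 0.0436 0.0266] w -0.0001
q [-0.1764  0.6718 -0.4347  1.8899  0.4319  0.6737 -0.9977]
tip rel pivot (stand axes, mm) [  0.9384 -44.4597  -6.5883]
(0, -44, -8) -> [ 0.0014 -0.0009 -0.0005]
(0, -38, -28) -> [ 0.0214 -0.0009 -0.0064]
(0, -36, -33) -> [ 0.0264 -0.001  -0.0084]
```

View pics/s2.png

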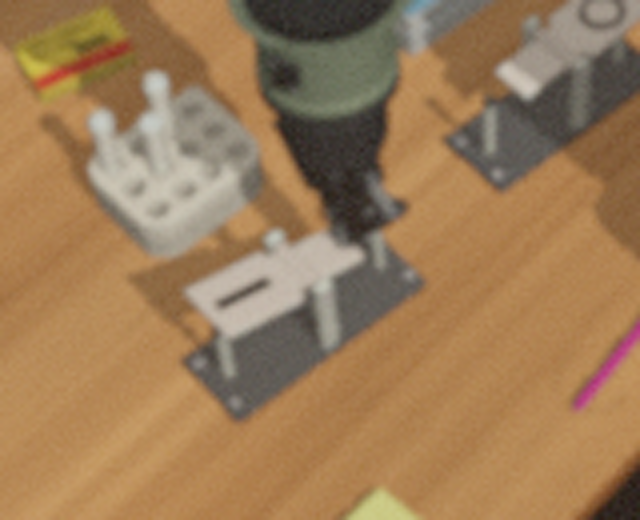

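```bash
python3 -m creep '[{"wx":0,"wy":0,"wz":0,"tx":0.006,"ty":0,"tz":-0.002,"claw":1},{"wx":0,"wy":0,"wz":0,"tx":0.012,"ty":0,"tz":-0.004,"claw":1},{"wx":0,"wy":0,"wz":0,"tx":0.018,"ty":0,"tz":-0.006,"claw":1},{"wx":0,"wy":0,"wz":0,"tx":0.024,"ty":0,"tz":-0.009,"claw":1},{"wx":0,"wy":0,"wz":0,"tx":0.028,"ty":0,"tz":-0.011,"claw":1},{"wx":0,"wy":0,"wz":0,"tx":0.028,"ty":0,"tz":-0.012,"claw":1}]' 30
python3 - <<'E'
from h import *
st('tubes'); to('tubes',(0,-44,-8),(0,-60,20),(0,-70,120),(0,90,140))
cv2.imwrite("pics/s3.png",cv2.resize(bot.grab_frame("scene")[180:310,200:360],None,fx=4,fy=4,interpolation=cv2.INTER_CUBIC))
E
```

```text
clock: 3.75
position: [0.5165, 0.2187, 0.0571]
tool_rot: [-1.686, 1.569, 2.9]
force: [-0.3, -1.4, -0.2]
grip_width: -0.0
t 3.75 pos [0.5165 0.2187 0.0571] F [-0.3097 -1.3869 -0.2273] M [-0.2326  0.0966  0.0885] w -0.0
q [-0.2154  0.7222 -0.4085  1.8834  0.4595  0.6307 -1.0363]
tip rel pivot (stand axes, mm) [  0.6931 -32.253  -34.8523]
(0, -44, -8) -> [-0.0269 -0.0007  0.0117]
(0, -60, 20) -> [-0.0549 -0.0007  0.0277]
(0, -70, 120) -> [-0.1549 -0.0008  0.0377]
(0, 90, 140) -> [-0.1748 -0.0015 -0.1223]
```

View pics/s3.png

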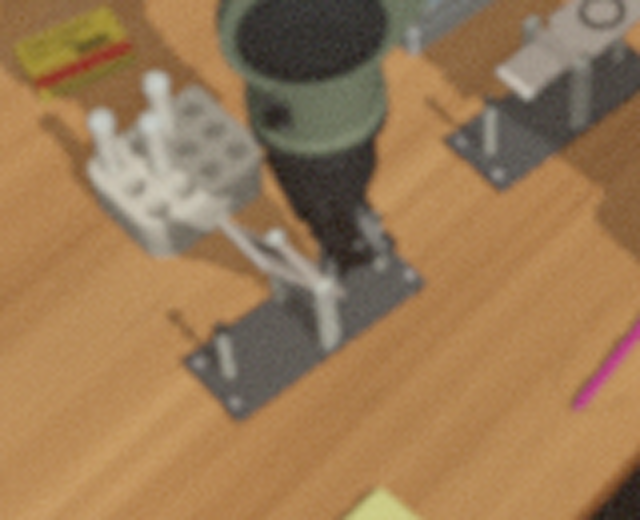

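```bash
python3 -m creep '[{"wx":0,"wy":0,"wz":0,"tx":-0.02,"ty":0,"tz":0.014,"claw":1},{"wx":0,"wy":0,"wz":0,"tx":-0.055,"ty":0,"tz":0.025,"claw":1},{"wx":0,"wy":0,"wz":0,"tx":-0.1,"ty":0,"tz":0.03,"claw":1},{"wx":0,"wy":0,"wz":0,"tx":-0.14,"ty":0,"tz":0.03,"claw":1},{"wx":0,"wy":0,"wz":0,"tx":-0.175,"ty":0,"tz":0.0,"claw":1},{"wx":0,"wy":0,"wz":0,"tx":-0.175,"ty":0,"tz":-0.04,"claw":1},{"wx":0,"wy":0,"wz":0,"tx":-0.175,"ty":0,"tz":-0.085,"claw":1},{"wx":0,"wy":0,"wz":0,"tx":-0.175,"ty":0,"tz":-0.125,"claw":1}]' 30
python3 - <<'E'
from h import *
st('tubes'); to('tubes',(0,95,120),(0,90,45),(0,70,45))
cv2.imwrite("pics/s4.png",cv2.resize(bot.grab_frame("scene")[180:310,200:360],None,fx=4,fy=4,interpolation=cv2.INTER_CUBIC))
E
```

```text
clock: 4.6
position: [0.5326, 0.3446, 0.2333]
tool_rot: [-2.749, 1.57, 1.837]
force: [0.4, -0.9, -0.1]
grip_width: 0.0002
t 4.6 pos [0.5326 0.3446 0.2333] F [ 0.3948 -0.9025 -0.1151] M [-0.0258  0.0089  0.0108] w 0.0002
q [-0.3221  0.5964 -0.5278  1.57    0.3282  1.0642 -1.0615]
tip rel pivot (stand axes, mm) [  1.3741  94.6775 141.2553]
(0, 95, 120) -> [ 0.0213 -0.0014 -0.0003]
(0, 90, 45) -> [ 0.0963 -0.0013  0.0048]
(0, 70, 45) -> [ 0.0962 -0.0012  0.0248]
```

View pics/s4.png

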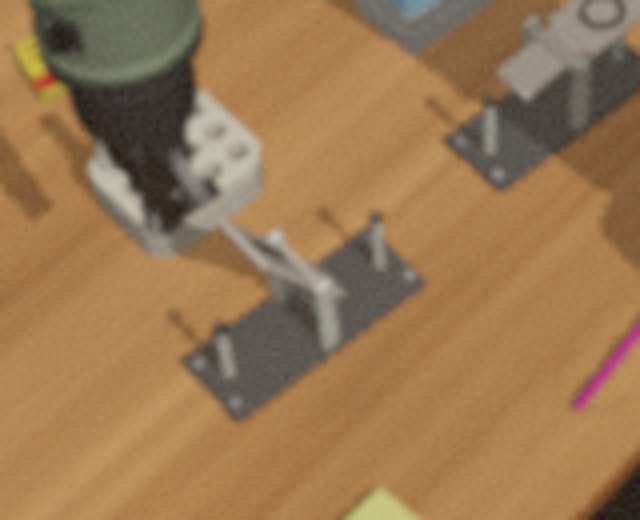

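```bash
python3 -m creep '[{"wx":0,"wy":0,"wz":0,"tx":0.04,"ty":-0.001,"tz":0,"claw":1},{"wx":0,"wy":0,"wz":0,"tx":0.08,"ty":-0.001,"tz":0.002,"claw":1},{"wx":0,"wy":0,"wz":0,"tx":0.096,"ty":-0.001,"tz":0.01,"claw":1},{"wx":0,"wy":0,"wz":0,"tx":0.096,"ty":-0.001,"tz":0.025,"claw":1},{"wx":0,"wy":0,"wz":0,"tx":0.096,"ty":-0.001,"tz":0.04,"claw":1},{"wx":0,"wy":0,"wz":0,"tx":0.096,"ty":-0.001,"tz":0.055,"claw":1},{"wx":0,"wy":0,"wz":0,"tx":0.096,"ty":-0.001,"tz":0.07,"claw":1},{"wx":0,"wy":0,"wz":0,"tx":0.096,"ty":-0.001,"tz":0.08,"claw":1}]' 30
python3 - <<'E'
from h import *
st('tubes'); to('tubes',(0,-20,45),(0,-40,30),(0,-50,15),(0,-54,5))
cv2.imwrite("pics/s5.png",cv2.resize(bot.grab_frame("scene")[180:310,200:360],None,fx=4,fy=4,interpolation=cv2.INTER_CUBIC))
E
```

```text
clock: 5.45
position: [0.5209, 0.2706, 0.1375]
tool_rot: [-3.003, 1.566, 1.587]
force: [0.4, 0.6, 0.2]
grip_width: -0.0002
t 5.45 pos [0.5209 0.2706 0.1375] F [0.3597 0.6392 0.2271] M [ 0.0798 -0.0004 -0.0016] w -0.0002
q [-0.2322  0.6401 -0.4978  1.78    0.3952  0.8192 -1.0424]
tip rel pivot (stand axes, mm) [-1.2597 19.8814 45.5332]
(0, -20, 45) -> [0.0003 0.0013 0.0399]
(0, -40, 30) -> [0.0152 0.0013 0.06  ]
(0, -50, 15) -> [0.0302 0.0013 0.07  ]
(0, -54, 5) -> [0.0402 0.0013 0.0741]
```

View pics/s5.png

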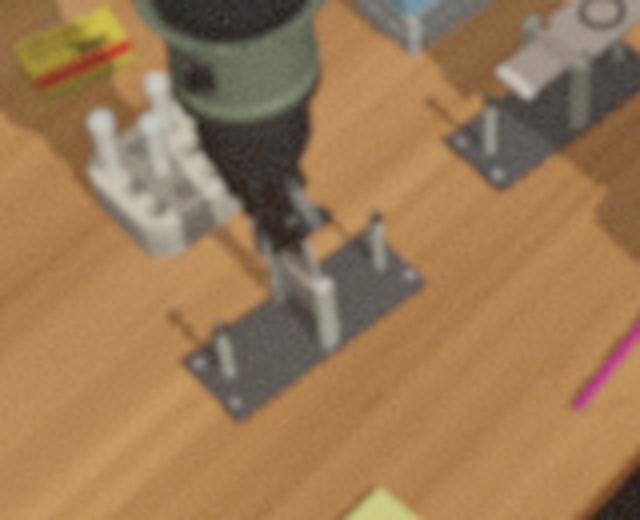

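```bash
python3 -m creep '[{"wx":0,"wy":0,"wz":0,"tx":0,"ty":0.001,"tz":0.015,"claw":1},{"wx":0,"wy":0,"wz":0,"tx":0,"ty":0.001,"tz":0.03,"claw":1},{"wx":0,"wy":0,"wz":0,"tx":0,"ty":0.001,"tz":0.043,"claw":1},{"wx":0,"wy":0,"wz":0,"tx":0.007,"ty":0.001,"tz":0.053,"claw":1},{"wx":0,"wy":0,"wz":0,"tx":0.015,"ty":0.001,"tz":0.062,"claw":1},{"wx":0,"wy":0,"wz":0,"tx":0.024,"ty":0.001,"tz":0.068,"claw":1},{"wx":0,"wy":0,"wz":0,"tx":0.03,"ty":0.001,"tz":0.072,"claw":1},{"wx":0,"wy":0,"wz":0,"tx":0.034,"ty":0.001,"tz":0.074,"claw":1}]' 30
python3 - <<'E'
from h import *
st('tubes'); to('tubes',(0,-54,5),(0,-56,2.5))
cv2.imwrite("pics/s6.png",cv2.resize(bot.grab_frame("scene")[180:310,200:360],None,fx=4,fy=4,interpolation=cv2.INTER_CUBIC))
E
```

```text
clock: 6.3
position: [0.5124, 0.1957, 0.102]
tool_rot: [-2.656, 1.567, 1.933]
force: [-0.1, 0.3, 0.8]
grip_width: 0.0
t 6.3 pos [0.5124 0.1957 0.102 ] F [-0.1265  0.3227  0.8208] M [ 0.0834 -0.0675  0.0407] w 0.0
q [-0.1291  0.6429 -0.4741  1.8995  0.4321  0.7006 -0.9809]
tip rel pivot (stand axes, mm) [ -0.5217 -55.5587  10.0268]
(0, -54, 5) -> [ 0.005   0.0005 -0.0015]
(0, -56, 2.5) -> [0.0075 0.0005 0.0005]
```

View pics/s6.png

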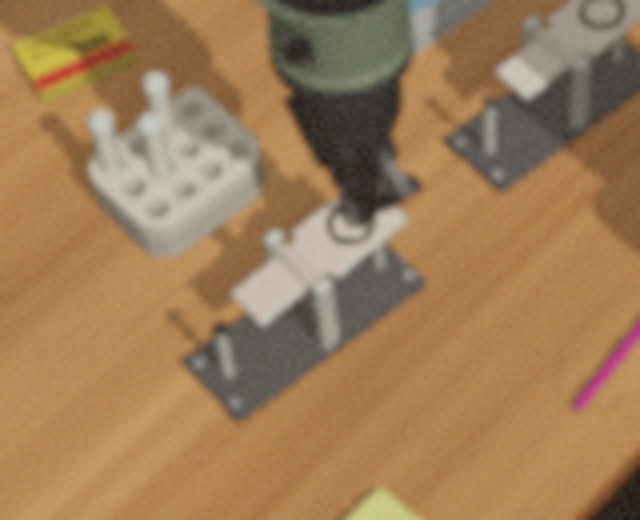

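Nearly flat, ring up. Press down in small steps while watching the force.

```bash
python3 -m creep '[{"wx":0,"wy":0,"wz":0,"tx":0.003,"ty":0,"tz":0.002,"claw":1},{"wx":0,"wy":0,"wz":0,"tx":0.005,"ty":0,"tz":0.004,"claw":1},{"wx":0,"wy":0,"wz":0,"tx":0.007,"ty":0,"tz":0.004,"claw":1},{"wx":0,"wy":0,"wz":0,"tx":0.007,"ty":0,"tz":0.004,"claw":1}]' 30; python3 -c "
from h import *
st('tubes')"
```

```text
clock: 6.75
position: [0.5118, 0.1914, 0.0946]
tool_rot: [-2.502, 1.567, 2.087]
force: [0.3, -1.4, 0.5]
grip_width: 0.0003
t 6.75 pos [0.5118 0.1914 0.0946] F [ 0.2753 -1.3947  0.4997] M [-0.1011 -0.0282 -0.009 ] w 0.0003
q [-0.1274  0.6519 -0.4673  1.9079  0.4409  0.6843 -0.9828]
tip rel pivot (stand axes, mm) [ -0.6279 -59.8418   2.6406]
```

```bash
python3 -m creep '[{"wx":0,"wy":0,"wz":0,"tx":0.001,"ty":0,"tz":0,"claw":1},{"wx":0,"wy":0,"wz":0,"tx":0.002,"ty":0,"tz":0,"claw":1},{"wx":0,"wy":0,"wz":0,"tx":0.002,"ty":0,"tz":0,"claw":1}]' 30;python3 -m creep '[{"wx":0,"wy":0,"wz":0,"tx":0.001,"ty":0,"tz":0,"claw":1},{"wx":0,"wy":0,"wz":0,"tx":0.001,"ty":0,"tz":0,"claw":1}]' 30; python3 -c "
from h import *
st('tubes')"
```

```text
clock: 7.05
position: [0.5121, 0.1915, 0.0937]
tool_rot: [-2.76, 1.568, 1.829]
force: [-5.2, -4.6, 23.7]
grip_width: 0.0002
clock: 7.25
position: [0.5121, 0.1915, 0.0937]
tool_rot: [-2.981, 1.568, 1.607]
force: [-6.9, -4.6, 23.0]
grip_width: 0.0001
t 7.25 pos [0.5121 0.1915 0.0937] F [-6.9489 -4.598  22.9593] M [-0.9434  1.5221 -0.0429] w 0.0001
q [-0.1297  0.6529 -0.4651  1.9085  0.4437  0.6816 -0.9858]
tip rel pivot (stand axes, mm) [ -0.2786 -59.7295   1.7285]
```

```bash
python3 -m creep '[{"wx":0,"wy":0,"wz":0,"tx":-0.02,"ty":0,"tz":0,"claw":1},{"wx":0,"wy":0,"wz":0,"tx":-0.06,"ty":0,"tz":0.0,"claw":1},{"wx":0,"wy":0,"wz":0,"tx":-0.1,"ty":0,"tz":0.02,"claw":1},{"wx":0,"wy":0,"wz":0,"tx":-0.14,"ty":0,"tz":0.06,"claw":1},{"wx":0,"wy":0,"wz":0,"tx":-0.16,"ty":0,"tz":0.1,"claw":1},{"wx":0,"wy":0,"wz":0,"tx":-0.16,"ty":0.005,"tz":0.145,"claw":1},{"wx":0,"wy":0,"wz":0,"tx":-0.16,"ty":0.01,"tz":0.19,"claw":1},{"wx":0,"wy":0,"wz":0,"tx":-0.16,"ty":0.01,"tz":0.235,"claw":1}]' 30
python3 - <<'E'
from h import *
st('plate'); to('plate',(0,110,170),(0,46,140),(0,46,25)); p,Rs=S('plate');print(R0().T@Rs)
s=bot.grab_frame("scene");t=bot.grab_frame("top")
cv2.imwrite("pics/s7f.png",s);cv2.imwrite("pics/t7f.png",t)
cv2.imwrite("pics/s7.png",cv2.resize(s[200:300,215:335],None,fx=5,fy=5,interpolation=cv2.INTER_CUBIC))
cv2.imwrite("pics/t7.png",cv2.resize(t[190:260,180:300],None,fx=6,fy=6,interpolation=cv2.INTER_CUBIC))
E
```

```text
clock: 8.05
position: [0.4932, -0.0451, 0.2536]
tool_rot: [2.769, 1.568, 1.075]
force: [0.6, 0.4, 0.1]
grip_width: -0.0003
t 8.05 pos [ 0.4932 -0.0451  0.2536] F [0.6064 0.3681 0.1038] M [ 0.0928 -0.1011 -0.0227] w -0.0003
q [ 0.4017  0.3482 -0.5404  1.9085  0.2164  0.9411 -0.364 ]
tip rel pivot (stand axes, mm) [ 27.3766 251.1493 161.6127]
(0, 110, 170) -> [-0.0087 -0.0247  0.1416]
(0, 46, 140) -> [ 0.0211 -0.0235  0.2057]
(0, 46, 25) -> [ 0.1361 -0.0236  0.2059]
[[ 0.001   0.0023 -1.    ]
 [ 0.9998 -0.0189  0.0009]
 [-0.0189 -0.9998 -0.0023]]
```

View pics/s7.png

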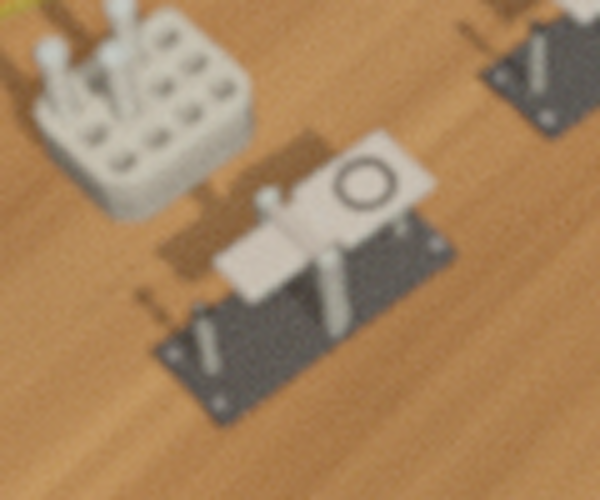

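View pics/t7.png

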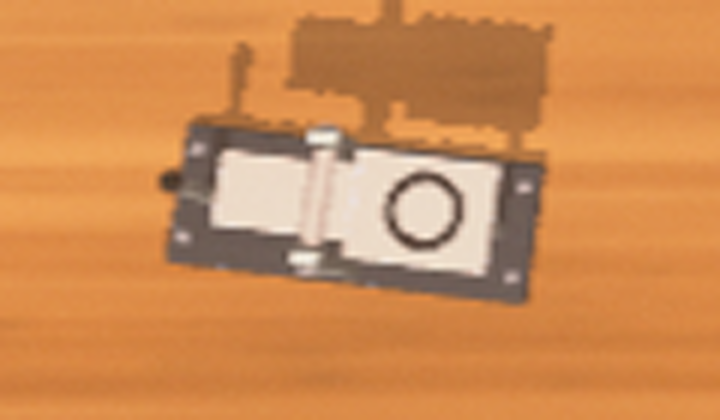

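Run:
```python
from h import *
A=[(500,163),(488,277),(220,150),(212,227)];B=[(382,130),(437,183),(213,262),(252,303)]
X=np.array([tri([(a[0]+.5)/6-.5+180,(a[1]+.5)/6-.5+190],[(b[0]+.5)/5-.5+215,(b[1]+.5)/5-.5+200]) for a,b in zip(A,B)])
print(X); b=X[:2].mean(0);t=X[2:].mean(0);print(b,t,'tilt',np.degrees(np.arctan2(b[2]-t[2],np.linalg.norm((b-t)[:2]))))
```

```text
[[0.5347 0.1663 0.0759]
 [0.4839 0.1721 0.0745]
 [0.5426 0.2968 0.077 ]
 [0.5076 0.3003 0.0739]]
[0.5093 0.1692 0.0752] [0.5251 0.2985 0.0754] tilt -0.0994278029112512
```

```bash
python3 -m creep '[{"wx":0,"wy":0,"wz":0,"tx":0,"ty":-0.005,"tz":0.045,"claw":1},{"wx":0,"wy":0,"wz":0,"tx":0,"ty":-0.012,"tz":0.09,"claw":1},{"wx":0,"wy":0,"wz":0,"tx":0.0,"ty":-0.018,"tz":0.135,"claw":1},{"wx":0,"wy":0,"wz":0,"tx":0.025,"ty":-0.024,"tz":0.175,"claw":1},{"wx":0,"wy":0,"wz":0,"tx":0.06,"ty":-0.024,"tz":0.205,"claw":1},{"wx":0,"wy":0,"wz":0,"tx":0.1,"ty":-0.024,"tz":0.205,"claw":1},{"wx":0,"wy":0,"wz":0,"tx":0.132,"ty":-0.024,"tz":0.205,"claw":1},{"wx":0,"wy":0,"wz":0,"tx":0.132,"ty":-0.024,"tz":0.205,"claw":1}]' 30
python3 - <<'E'
from h import *
st('plate'); to('plate',(0,46,10),(0,44,-8),(0,38,-28),(0,33,-35))
cv2.imwrite("pics/s8.png",cv2.resize(bot.grab_frame("scene")[85:215,325:485],None,fx=4,fy=4,interpolation=cv2.INTER_CUBIC))
E
```

```text
clock: 8.95
position: [0.4401, -0.2481, 0.118]
tool_rot: [-1.976, 1.565, 2.606]
force: [-0.0, 0.4, 0.9]
grip_width: -0.0001
t 8.95 pos [ 0.4401 -0.2481  0.118 ] F [-0.0499  0.4286  0.9018] M [ 0.0095 -0.0072  0.0121] w -0.0001
q [ 0.689   0.552  -0.3886  2.0011  0.3301  0.6554 -0.0433]
tip rel pivot (stand axes, mm) [-4.307  43.724  26.0431]
(0, 46, 10) -> [ 0.016   0.0043 -0.0023]
(0, 44, -8) -> [ 0.034   0.0045 -0.0003]
(0, 38, -28) -> [0.054  0.0048 0.0057]
(0, 33, -35) -> [0.061  0.0049 0.0108]
```

View pics/s8.png

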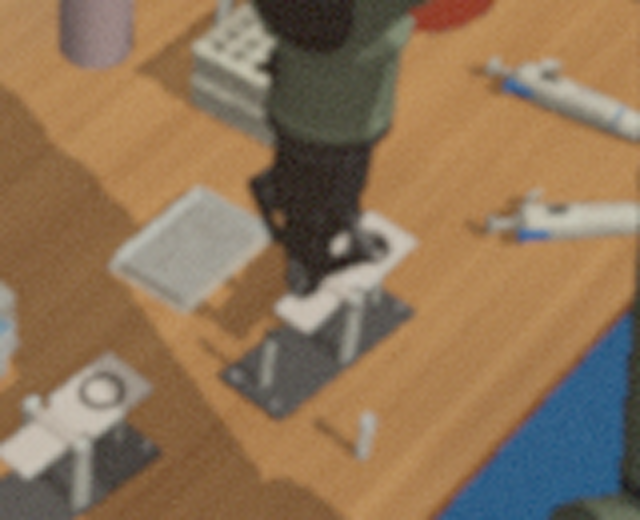

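```bash
python3 -m creep '[{"wx":0,"wy":0,"wz":0,"tx":0.015,"ty":0.004,"tz":-0.002,"claw":1},{"wx":0,"wy":0,"wz":0,"tx":0.025,"ty":0.004,"tz":-0.001,"claw":1},{"wx":0,"wy":0,"wz":0,"tx":0.034,"ty":0.004,"tz":0,"claw":1},{"wx":0,"wy":0,"wz":0,"tx":0.04,"ty":0.004,"tz":0.002,"claw":1},{"wx":0,"wy":0,"wz":0,"tx":0.047,"ty":0.004,"tz":0.004,"claw":1},{"wx":0,"wy":0,"wz":0,"tx":0.054,"ty":0.004,"tz":0.006,"claw":1},{"wx":0,"wy":0,"wz":0,"tx":0.061,"ty":0.004,"tz":0.01,"claw":1},{"wx":0,"wy":0,"wz":0,"tx":0.062,"ty":0.004,"tz":0.012,"claw":1}]' 30
python3 - <<'E'
from h import *
st('plate'); to('plate',(0,60,20),(0,70,130),(0,-95,140))
cv2.imwrite("pics/s9.png",cv2.resize(bot.grab_frame("scene")[85:215,325:485],None,fx=4,fy=4,interpolation=cv2.INTER_CUBIC))
E
```

```text
clock: 9.8
position: [0.443, -0.261, 0.0574]
tool_rot: [-1.964, 1.566, 2.618]
force: [-0.4, 1.0, -0.2]
grip_width: -0.0002
t 9.8 pos [ 0.443  -0.261   0.0574] F [-0.4468  1.0469 -0.1832] M [ 0.2554 -0.0043  0.0677] w -0.0002
q [ 0.6626  0.6635 -0.3308  2.0055  0.3989  0.5395 -0.08  ]
tip rel pivot (stand axes, mm) [ -0.0482  31.1715 -34.5738]
(0, 60, 20) -> [-0.0545 -0.0009 -0.0289]
(0, 70, 130) -> [-0.1645 -0.0017 -0.0391]
(0, -95, 140) -> [-0.1748  0.0025  0.1258]
```

View pics/s9.png

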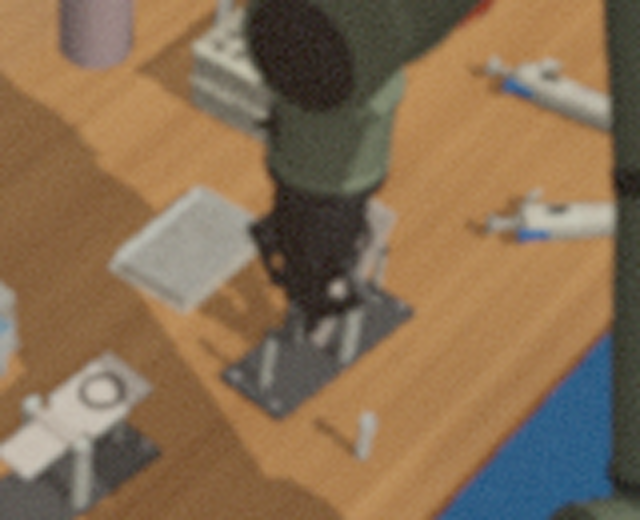

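```bash
python3 -m creep '[{"wx":0,"wy":0,"wz":0,"tx":-0.02,"ty":0,"tz":-0.014,"claw":1},{"wx":0,"wy":0,"wz":0,"tx":-0.055,"ty":0,"tz":-0.028,"claw":1},{"wx":0,"wy":0,"wz":0,"tx":-0.1,"ty":0,"tz":-0.033,"claw":1},{"wx":0,"wy":0,"wz":0,"tx":-0.14,"ty":0,"tz":-0.033,"claw":1},{"wx":0,"wy":0,"wz":0,"tx":-0.175,"ty":0,"tz":0.0,"claw":1},{"wx":0,"wy":0,"wz":0,"tx":-0.175,"ty":0.001,"tz":0.04,"claw":1},{"wx":0,"wy":0,"wz":0,"tx":-0.175,"ty":0.002,"tz":0.085,"claw":1},{"wx":0,"wy":0,"wz":0,"tx":-0.175,"ty":0.002,"tz":0.127,"claw":1}]' 30
python3 - <<'E'
from h import *
st('plate'); to('plate',(0,-95,120),(0,-92,45),(0,-20,45))
cv2.imwrite("pics/s10.png",cv2.resize(bot.grab_frame("scene")[85:215,325:485],None,fx=4,fy=4,interpolation=cv2.INTER_CUBIC))
E
```

```text
clock: 10.65
position: [0.4285, -0.3899, 0.2331]
tool_rot: [-1.785, 1.567, 2.796]
force: [0.7, 0.7, 0.0]
grip_width: 0.0
t 10.65 pos [ 0.4285 -0.3899  0.2331] F [0.7347 0.7292 0.0499] M [ 0.0162 -0.0017 -0.0322] w 0.0
q [ 0.9255  0.4918 -0.4067  1.7221  0.2281  0.9782  0.3022]
tip rel pivot (stand axes, mm) [ -0.963  -98.4761 141.1221]
(0, -95, 120) -> [ 0.0211  0.0009 -0.0035]
(0, -92, 45) -> [ 0.0961  0.0011 -0.0064]
(0, -20, 45) -> [ 0.0962 -0.0007 -0.0784]
```

View pics/s10.png

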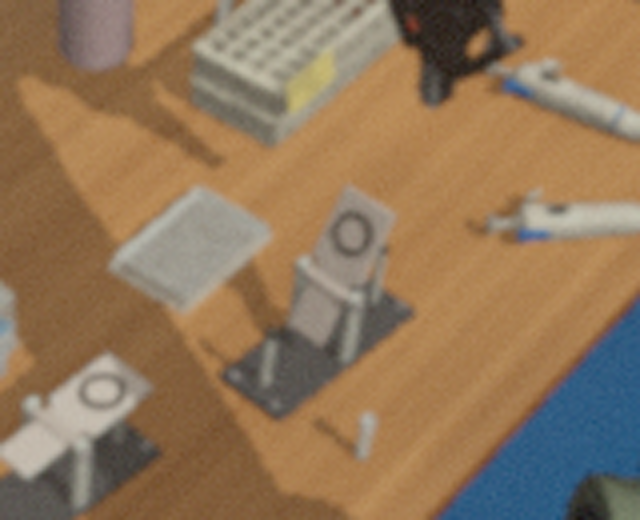

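```bash
python3 -m creep '[{"wx":0,"wy":0,"wz":0,"tx":0.04,"ty":0.001,"tz":0,"claw":1},{"wx":0,"wy":0,"wz":0,"tx":0.08,"ty":0.001,"tz":-0.004,"claw":1},{"wx":0,"wy":0,"wz":0,"tx":0.096,"ty":0.001,"tz":-0.014,"claw":1},{"wx":0,"wy":0,"wz":0,"tx":0.096,"ty":0.001,"tz":-0.029,"claw":1},{"wx":0,"wy":0,"wz":0,"tx":0.096,"ty":0.001,"tz":-0.044,"claw":1},{"wx":0,"wy":0,"wz":0,"tx":0.096,"ty":0.001,"tz":-0.059,"claw":1},{"wx":0,"wy":0,"wz":0,"tx":0.096,"ty":0.0,"tz":-0.074,"claw":1},{"wx":0,"wy":0,"wz":0,"tx":0.096,"ty":0.0,"tz":-0.084,"claw":1}]' 30
python3 - <<'E'
from h import *
st('plate'); to('plate',(0,20,45),(0,40,30),(0,50,15),(0,56,10))
cv2.imwrite("pics/s11.png",cv2.resize(bot.grab_frame("scene")[85:215,325:485],None,fx=4,fy=4,interpolation=cv2.INTER_CUBIC))
E
```

```text
clock: 11.5
position: [0.4376, -0.312, 0.1372]
tool_rot: [-1.006, 1.567, -2.713]
force: [0.6, -0.4, 0.6]
grip_width: -0.0001
t 11.5 pos [ 0.4376 -0.312   0.1372] F [ 0.6261 -0.3779  0.6408] M [-0.0944 -0.036  -0.0676] w -0.0001
q [ 0.7822  0.5571 -0.3739  1.9118  0.299   0.7295  0.0984]
tip rel pivot (stand axes, mm) [ -0.0936 -20.1991  45.2362]
(0, 20, 45) -> [ 0.0001 -0.0012 -0.0402]
(0, 40, 30) -> [ 0.0151 -0.0017 -0.0602]
(0, 50, 15) -> [ 0.0301 -0.002  -0.0702]
(0, 56, 10) -> [ 0.0351 -0.0022 -0.0762]
```

View pics/s11.png

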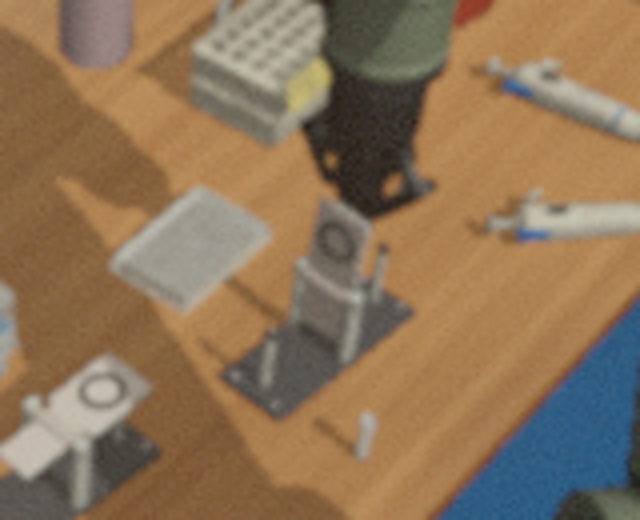

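```bash
python3 -m creep '[{"wx":0,"wy":0,"wz":0,"tx":0,"ty":0,"tz":-0.015,"claw":1},{"wx":0,"wy":0,"wz":0,"tx":0,"ty":-0.001,"tz":-0.03,"claw":1},{"wx":0,"wy":0,"wz":0,"tx":0,"ty":-0.001,"tz":-0.043,"claw":1},{"wx":0,"wy":0,"wz":0,"tx":0.007,"ty":-0.001,"tz":-0.053,"claw":1},{"wx":0,"wy":0,"wz":0,"tx":0.015,"ty":-0.002,"tz":-0.062,"claw":1},{"wx":0,"wy":0,"wz":0,"tx":0.024,"ty":-0.002,"tz":-0.07,"claw":1},{"wx":0,"wy":0,"wz":0,"tx":0.03,"ty":-0.002,"tz":-0.076,"claw":1},{"wx":0,"wy":0,"wz":0,"tx":0.034,"ty":-0.002,"tz":-0.078,"claw":1}]' 30
python3 - <<'E'
from h import *
st('plate'); to('plate',(0,60,5),(0,60,2.5))
cv2.imwrite("pics/s12.png",cv2.resize(bot.grab_frame("scene")[85:215,325:485],None,fx=4,fy=4,interpolation=cv2.INTER_CUBIC))
E
```

```text
clock: 12.35
position: [0.4461, -0.2326, 0.102]
tool_rot: [-1.343, 1.566, -3.048]
force: [-0.3, -0.0, -0.2]
grip_width: -0.0001
t 12.35 pos [ 0.4461 -0.2326  0.102 ] F [-0.2536 -0.0298 -0.1744] M [-0.0803  0.0042 -0.0216] w -0.0001
q [ 0.627   0.5724 -0.3531  2.0176  0.3359  0.6114 -0.0869]
tip rel pivot (stand axes, mm) [ 0.1095 59.7754 10.0475]
(0, 60, 5) -> [ 0.005  -0.0001 -0.0002]
(0, 60, 2.5) -> [ 0.0075 -0.0001 -0.0002]
```

View pics/s12.png

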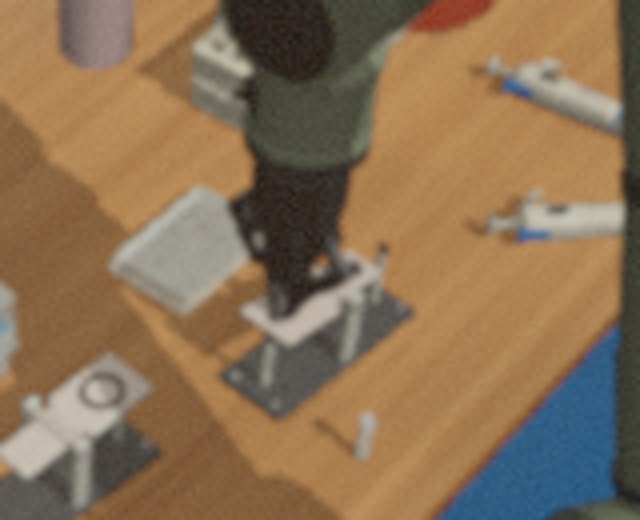

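```bash
python3 -m creep '[{"wx":0,"wy":0,"wz":0,"tx":0.003,"ty":0,"tz":0,"claw":1},{"wx":0,"wy":0,"wz":0,"tx":0.005,"ty":0,"tz":0,"claw":1},{"wx":0,"wy":0,"wz":0,"tx":0.007,"ty":0,"tz":0,"claw":1},{"wx":0,"wy":0,"wz":0,"tx":0.007,"ty":0,"tz":0,"claw":1}]' 30; python3 -m creep '[{"wx":0,"wy":0,"wz":0,"tx":0.001,"ty":0,"tz":0,"claw":1},{"wx":0,"wy":0,"wz":0,"tx":0.001,"ty":0,"tz":0,"claw":1}]' 30; python3 -c "
from h import *
st('plate')"
```

```text
clock: 12.8
position: [0.4459, -0.2328, 0.0947]
tool_rot: [-1.358, 1.566, -3.064]
force: [0.1, 0.4, -0.0]
grip_width: 0.0001
clock: 13.0
position: [0.4461, -0.2329, 0.0943]
tool_rot: [-1.279, 1.566, -2.984]
force: [-2.7, 2.1, 13.5]
grip_width: -0.0
t 13.0 pos [ 0.4461 -0.2329  0.0943] F [-2.6643  2.053  13.496 ] M [0.5243 0.6661 0.0053] w -0.0
q [ 0.6215  0.5857 -0.3456  2.0212  0.3449  0.5944 -0.0948]
tip rel pivot (stand axes, mm) [ 0.1473 59.4457  2.2524]
```

```bash
python3 -m creep '[{"wx":0,"wy":0,"wz":0,"tx":-0.02,"ty":0,"tz":0,"claw":1},{"wx":0,"wy":0,"wz":0,"tx":-0.06,"ty":0,"tz":0.0,"claw":1},{"wx":0,"wy":0,"wz":0,"tx":-0.1,"ty":0,"tz":0.0,"claw":1},{"wx":0,"wy":0,"wz":0,"tx":-0.14,"ty":0,"tz":0.03,"claw":1},{"wx":0,"wy":0,"wz":0,"tx":-0.16,"ty":0,"tz":0.075,"claw":1},{"wx":0,"wy":0,"wz":0,"tx":-0.16,"ty":0,"tz":0.12,"claw":1},{"wx":0,"wy":0,"wz":0,"tx":-0.16,"ty":0,"tz":0.165,"claw":1},{"wx":0,"wy":0,"wz":0,"tx":-0.16,"ty":-0.02,"tz":0.21,"claw":1}]' 30;python3 -m creep '[{"wx":0,"wy":0,"wz":0,"tx":0,"ty":-0.03,"tz":0.035,"claw":1},{"wx":0,"wy":0,"wz":0,"tx":0,"ty":-0.06,"tz":0.07,"claw":1},{"wx":0,"wy":0,"wz":0,"tx":0,"ty":-0.09,"tz":0.1,"claw":1},{"wx":0,"wy":0,"wz":0,"tx":0,"ty":-0.09,"tz":0.1,"claw":1}]' 30
python3 - <<'E'
from h import *
st('plate')
s=bot.grab_frame("scene");t=bot.grab_frame("top")
cv2.imwrite("pics/s13f.png",s);cv2.imwrite("pics/t13f.png",t)
cv2.imwrite("pics/s13.png",cv2.resize(s[115:215,345:465],None,fx=5,fy=5,interpolation=cv2.INTER_CUBIC))
cv2.imwrite("pics/t13.png",cv2.resize(t[215:285,365:485],None,fx=6,fy=6,interpolation=cv2.INTER_CUBIC))
E
```

```text
clock: 13.8
position: [0.3996, -0.4397, 0.2547]
tool_rot: [-1.17, 1.567, -2.874]
force: [-0.2, -0.4, -0.9]
grip_width: -0.0001
clock: 14.2
position: [0.2912, -0.5306, 0.2548]
tool_rot: [-1.097, 1.565, -2.809]
force: [-0.3, 1.9, -0.1]
grip_width: -0.0003
t 14.2 pos [ 0.2912 -0.5306  0.2548] F [-0.3073  1.8672 -0.0537] M [ 0.0335 -0.0241 -0.0194] w -0.0003
q [ 1.2032  0.5007 -0.3399  1.634   0.1932  1.0416  0.6626]
tip rel pivot (stand axes, mm) [-122.8209 -252.8853  162.8415]
```

View pics/s13.png

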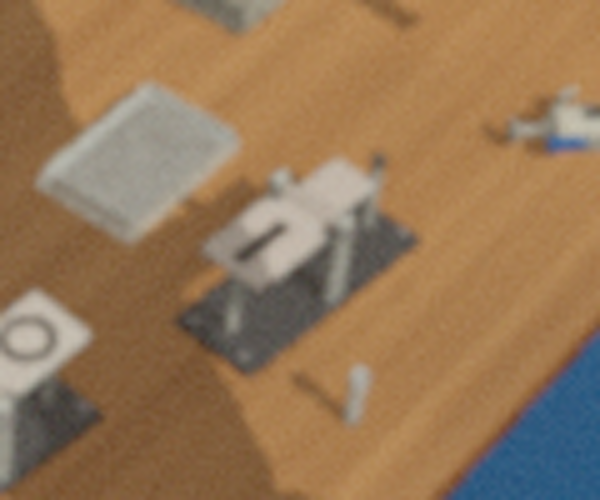

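View pics/t13.png

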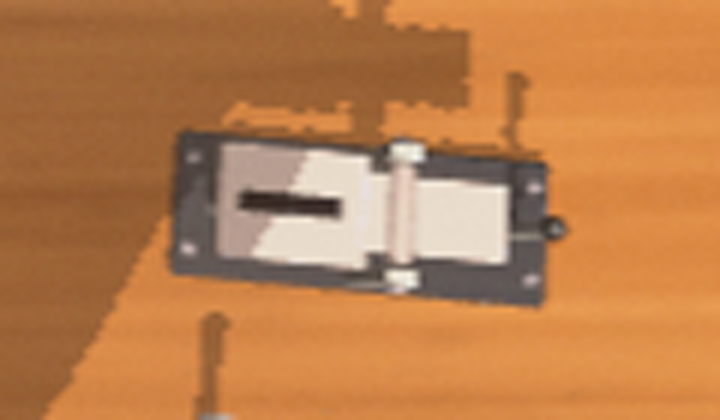

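View pics/s13f.png

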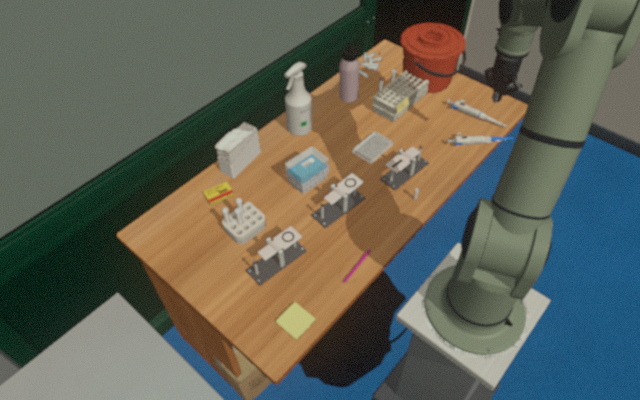

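View pics/t13f.png

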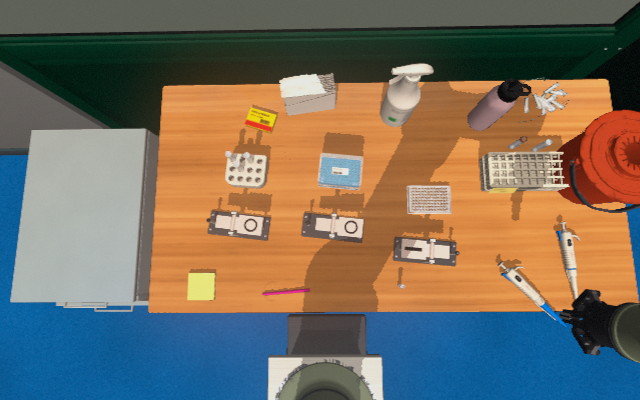

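Run:
```python
from h import *
A=[(220,143),(216,258),(510,187),(505,263)];B=[(204,245),(264,290),(340,157),(384,188)]
X=np.array([tri([(a[0]+.5)/6-.5+365,(a[1]+.5)/6-.5+215],[(b[0]+.5)/5-.5+345,(b[1]+.5)/5-.5+115]) for a,b in zip(A,B)])
print(X); b=X[:2].mean(0);t=X[2:].mean(0);print(b,t,'len',np.linalg.norm(b-t),'pivot',t+(b-t)*48/130,'tilt',np.degrees(np.arctan2(b[2]-t[2],np.linalg.norm((b-t)[:2]))))
# stand/bystander motion: image difference on the base plates and other objects, first vs last
a=cv2.imread('pics/top0.png');c=cv2.imread('pics/t13f.png')
for n,(x0,y0,x1,y1) in dict(foam=(222,148,272,190),plate=(404,182,455,216),box=(315,150,366,190),tips=(298,208,368,245)).items():
  print(n,cv2.phaseCorrelate(*[np.float64(cv2.cvtColor(i[y0:y1,x0:x1],6)) for i in(a,c)]))
```

```text
[[ 0.4709 -0.2127  0.0814]
 [ 0.42   -0.2094  0.0769]
 [ 0.4518 -0.3424  0.0764]
 [ 0.4162 -0.3411  0.071 ]]
[ 0.4455 -0.211   0.0792] [ 0.434  -0.3417  0.0737] len 0.1313134777508789 pivot [ 0.4382 -0.2935  0.0757] tilt 2.3887186919737555
foam ((0.055706136406321605, 0.42969097843879567), 0.9748467498500634)
plate ((0.05438060427366054, 0.1334784321527671), 0.9377685458278131)
box ((0.06580611664629643, 0.06554410575016334), 0.9786135238555931)
tips ((0.00897088914176436, 0.0003102619447190591), 0.9876738704707806)
```

Run:
```python
from h import *
a=cv2.imread('pics/top0.png');c=cv2.imread('pics/t13f.png');m=cv2.imread('pics/t7f.png')
g=lambda i:np.float64(cv2.cvtColor(i,6))
for n,(x0,y0,x1,y1) in dict(foam=(222,146,272,180)).items():
  for i in(m,c):print(n,cv2.phaseCorrelate(g(a)[y0:y1,x0:x1].copy(),g(i)[y0:y1,x0:x1].copy()))
a=cv2.imread('pics/scene0.png');c=cv2.imread('pics/s13f.png')
for n,(x0,y0,x1,y1) in dict(foam=(215,190,270,235)).items():
  print('scene',n,cv2.phaseCorrelate(g(a)[y0:y1,x0:x1].copy(),g(c)[y0:y1,x0:x1].copy()))
```

```text
foam ((0.030386122122287418, 0.055926713981858), 1.0022268534314207)
foam ((-0.004445477336144421, 0.02455710622078655), 0.9860999139743589)
scene foam ((-0.08308752876147096, 0.3294681705894362), 1.048169916845734)
```

Nothing has moved and both paddles are flat, so I'm handing the job in.

```bash
python3 -c "
from h import *
st(); print(bot.job_done())"
```

```text
t 14.3 pos [ 0.2963 -0.5273  0.255 ] F [0.131  0.9168 0.8187] M [-0.0099 -0.0163  0.0379] w -0.0003
q [ 1.1979  0.5001 -0.3444  1.6349  0.1922  1.0412  0.6595]
the job is handed in; nothing more can be done
None
```

Both markers are turned over, the foam block's first and then the well plate's, and I handed the job in at 14.3 s with the arm well clear of everything. For each one I pressed the tail down with the closed fingertips, pushed the raised blade over its hinge from behind, and pressed it onto its rest.

**Final checks:**
- **Foam block's marker:** it lies ring face up. The final press met firm resistance at 23 N, and the measured tilt is about -0.1°.
- **Well plate's marker:** it lies straight-bar face up. The final press met firm resistance at 13.5 N. The pictures gave a tilt of 2.4°, not exactly 0. I put that down to picking corners at about 1 px, because the fingertip met the rest at almost the same height as on the first stand.
- **Left undisturbed:** in the top view, the tip box, its marker stand and the well plate show shifts of 0.15 px or less. The two stands I worked on have their pivots within about 2 mm of where they started, which is within measuring error.
- **A reading that disagreed:** the foam block first showed a 0.43 px shift from above. That dropped to 0.02 px once I cropped out the area where the marker's shadow falls. The scene camera still showed 0.33 px there, which I also take to be the changed shadow.

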